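# Cock the spring tap tester

### The job

Cock the tap tester: raise its sprung swing arm by the black post, draw it round over the catch, lower the tooth under the arm gently onto the trigger plate behind the lip, ease it forward by feel until the lip holds it, and let go. The catch has a hair trigger: never press the plate down far enough to trip it, never let the arm snap forward, and leave the bottle, the meter and the screwdriver where they are.

Things in the scene. Friction and masses are not known exactly. Their poses are not given: they have to be found in the camera images.
- rig: Tap tester: flat aluminium base plate 270 x 300 mm, 12 mm thick, fixed to the bench. Origin on the bench, z up. In its frame the upright pivot axis of the swing arm is at x = +90, y = 0 mm. A grey instrument case clamped at the +y side (top at 74 mm) is what the arm taps.
- pivot (a point): Pivot centre of the swing arm, 67 mm above the bench; on the rig at x = +90, y = 0 mm.
- post (a point): Centre of the top face of the black post: upright cylinder 20 mm in diameter, 50 mm tall, on the outer end of the steel arm, 170 mm from the pivot axis; grip it from above. With the arm level its top is 124 mm and its foot (top of the arm) 74 mm above the bench. A hammer head 24 mm in diameter, top at 79 mm, is on the arm 142 mm from the axis, on the side facing the case.
- striker (a joint): Swing of the arm about the upright pivot axis, rad; 0 = resting at the case, grows as the arm is drawn (anticlockwise from above), limit 1.2. In the rig frame the arm points from the pivot along the angle pi - 0.45 + value from the rig's x axis. A spring pulls it back to 0: about 3.5 N at the post at 0 and 8 N at 0.9.
- tooth (a point): Centre of the underside of the steel tooth below the arm, 115 mm from the pivot axis; the tooth is 8 mm thick along the swing and 14 mm wide; underside 48 mm above the bench with the arm level.
- plate (a point): Not a measured point of the catch: it is 47 mm straight above catch_seat, the plate's middle height. The plate is 28 mm wide and runs from the lip 40 mm back (away from the case) to its hinge bracket. The lip, at the end towards the case, is 6 mm thick and stands 5 mm above the plate. The tooth must come over the lip from above and is held by the lip's back face; then the spring's load leaves the post.
- lift (a joint): Tilt of the arm about the level pivot pin, rad; 0 = level (its lowest), grows as the post is raised, limit 0.35 (58 mm at the post). Only the arm's weight lowers it: about 1 to 1.6 N at the post.
- catch_seat (a point): Mark on the base plate (12 mm above the bench) under the nominal place of the hooked tooth's centre: 115 mm from the pivot axis, at swing 0.9 rad. The steel catch above it is adjustable and not measured: it sits up to 11 mm either way along the swing (hooked at 0.79 to 1.01) and 4 mm across it, and the top of its trigger plate is 52 to 66 mm above the bench.
- trigger (a joint): Sinking of the catch's hinged trigger plate, rad; 0 = up and set, 0.06 = tripped (2.5 mm at the lip). A light spring holds it up: it gives from about 8 N pushed down at the post with the tooth mid-plate, from about 3.5 N with the tooth hooked. More than about 14 N forward at the post on the hooked arm trips it too.
- bottle: White plastic bottle, 60 mm in diameter, 130 mm tall, standing beside the rig at its far +y side; leave alone. Origin at the centre of its underside.
- meter: Grey hand meter 150 x 75 x 35 mm lying beside the rig on its -y side; leave alone. Origin at the centre of its underside.
- driver: Screwdriver, 200 mm long, lying beside the rig on its +y side; leave alone. Origin near its middle.
Things that resemble listed ones, but are neither listed nor needed, are in the scene too. Of the things shaped like the part that bears trigger, the dark steel one is meant.

How it is judged:
By the outcome, as a careful person would: the job done as asked, in the order asked, and still so for the second after the job is handed in, with the robot touching nothing.
It also fails if it takes over 72 s, if anything falls off the work surface, if the arm or the gripper's body presses on something with over 40 N, if the wrist force passes 120 N, or if a joint passes its speed limit or range.

### The arm

A 7-joint arm with a two-finger parallel gripper is mounted at the origin on the work surface. World frame = base frame: x ahead of the robot, y to its left, z up, the work surface at z = 0. Lengths are in m, angles in rad, forces in N, time in s.
With the tool pointing down it reaches from about 0.425 to 0.875 m from the base axis. Payload 9.9 kg.
Tool frame: the origin (TCP) lies midway between the tips of the shut fingers; the grasp point (between the pads) lies 19 mm behind it; z points along the fingers, y is the direction in which the jaws open and shut (so a half turn about z gives the same grasp; the last joint's range is limited). The gripper opens to 85 mm and grips with 20 to 120 N. Pads are 22 mm wide; open, the fingers measure 114 mm over their backs; the gripper's body (76 mm by 85 mm) begins 54 mm behind the grasp point. The pads swing forward as they close: fully open they stand 13 mm farther back than shut.
Start: joints at [1.208, 0.576, 0.025, 1.437, -0.015, 1.129, -0.057], TCP at [0.186, -0.649, 0.231] pointing down, gripper open.
Joint ranges: [-2.76, 2.76], [-0.34, 2.15], [-1.52, 1.57], [0.19, 2.46], [-1.09, 4.23], [0.17, 1.99], [-2.82, 2.82]. Speed limits (rad/s): [2.22, 2.22, 3.01, 3.01, 3.14, 3.14, 3.14].

### API

Orientations are given as a rotation vector (axis times angle).
In Python, from workcell import robot, optics gives the robot as it stands.
- The arm moves only by the shell command python3 -m inch 'ROWS' [FORCE]. ROWS is JSON, a list of rows, each a list of 7 numbers: the shift along the tool's x, y, z scaled (see below), then the turn, a rotation vector about the tool's x, y, z scaled (see below), then the opening, from -1 (shut) to 1 (fully open), so that 0 is half open. In form: [[dx, dy, dz, wx, wy, wz, fingers], ...]. A call has exactly 8 rows; each row is the pose to reach, as a shift and turn from the pose commanded when the call began, along the tool's axes at that moment; what a row does not reach only later rows make up. The controller multiplies each number of a shift by 0.4 m and each number of a turn by 45 degrees. A row lasts 1/10 s, in which the tool goes at most 50 mm and 8.59 degrees, less where a joint would pass 70% of its speed; a pose out of reach is approached as far as the arm can. A call with a number of a shift or a turn outside -1 to 1 is refused whole. A call with a gripper value outside its range is refused whole. The fingers move at their own pace and stop on an object; FORCE is the grip in N (left out, the last holds). Time passes only in rows, so rows that repeat a pose let the fingers close, or fill a call up. It gives the time, the measured TCP pose, the force and the opening at its end, in the units of the state.
- robot.read_state(): the state, without advancing time (a new reading comes with each control period).
- optics.camera(name): name is "side" or "top"; returns a dict with "img" (384x512x3 uint8, red, green, blue), "z_map" (384x512 float32, m along the optical axis (not along the pixel's ray), 0 where there is no reading), "K" (3x3 intrinsics, pixels), "D" ([k1, k2, p1, p2, k3] as OpenCV has them; the pictures are not rectified), "rvec" (rotation vector, rad) and "tvec" (3), from world to camera coordinates, as OpenCV has them. Camera axes: x right, y down, z forward; pixel columns grow to the right and rows downward; lengths in m; the calibration is good to about 2 mm. A picture is of the moment at which its call begins.
- robot.close_job(): hands the job in, once; it reports no verdict.
The state is a dict: "t": time; "joint_pos": joint angles; "joint_velocities": joint speeds; "joint_efforts": joint torques, N m; "ee_pos": TCP position; "eef_rot": TCP orientation; "contact_force": force on the tool from outside, world axes, zero at the start; "ft_torque": the same for the moment, N m; "gripper_width": finger opening in m.
Only numpy, scipy, OpenCV 4.12 (cv2) and the standard library are available. Lean on these libraries where they do the work, as an engineer would, in place of code of your own. Each camera call takes 0.05 s, during which the arm holds its last target. There are 200 camera calls.

## Working session

There is one attempt and no reset: what is moved stays moved. The work goes in short steps, Python scripts to look and compute and a shell command to move; the robot and the scene stay as the last step left them, time stands still between calls to the robot, and variables do not carry over. Pictures are saved under pics/ and viewed, about 8 in all and at most 12, crops included, and the job is handed in when it is done.

```bash
mkdir -p pics; ls
cat > look.py <<'E'
import cv2,numpy as np
from workcell import robot,optics
def snap(name,tag):
    c=optics.camera(name); np.savez(f'pics/{tag}.npz',**c)
    cv2.imwrite(f'pics/{tag}.png',c['img'][:,:,::-1]); return c
def cloud(c):
    h,w=c['z_map'].shape; u,v=np.meshgrid(np.arange(w),np.arange(h))
    p=cv2.undistortPoints(np.stack([u,v],-1).reshape(-1,1,2).astype(np.float64),c['K'],c['D']).reshape(h,w,2)
    z=c['z_map'][...,None].astype(float); P=np.concatenate([p*z,z],-1)
    R=cv2.Rodrigues(c['rvec'])[0]; P=(P-np.ravel(c['tvec']))@R
    P[c['z_map']==0]=np.nan; return P
E
python3 - <<'E'
from look import *
print(robot.read_state())
for n in('top','side'):
    c=snap(n,n+'0');print(n,c['K'],c['D'],c['rvec'],c['tvec'])
E
```

```text
pics
{'t': 0.0, 'joint_pos': array([ 1.20818041,  0.57653341,  0.02485064,  1.43790763, -0.01500499,
        1.1290137 , -0.05649992]), 'joint_velocities': array([ 0.00164864, -0.00180884, -0.00072847,  0.0011017 , -0.00055911,
        0.00054072,  0.00242578]), 'joint_efforts': array([-2.07454696e-04, -7.65761805e+01,  2.25073546e+00, -2.85967666e+01,
        1.54264335e-02,  1.24983222e-02, -3.18243394e-05]), 'ee_pos': array([ 0.18564865, -0.6484912 ,  0.23044208]), 'eef_rot': array([-3.10947762e+00, -4.36358222e-01,  5.00526285e-04]), 'contact_force': array([-0.41869784, -0.10299239, -0.50902207]), 'ft_torque': array([ 0.02081931, -0.06872662, -0.02503976]), 'gripper_width': 0.08542037782656334}
top [[369.08299843   0.         254.60937861]
 [  0.         369.08299843 193.63683129]
 [  0.           0.           1.        ]] [-0.07287103  0.          0.          0.          0.        ] [ 2.17068367 -2.19872321  0.07040008] [0.04629346 0.56655154 1.08194705]
side [[350.59661284   0.         255.38670497]
 [  0.         350.59661284 182.88809788]
 [  0.           0.           1.        ]] [0.0149612 0.        0.        0.        0.       ] [ 2.21103952 -0.26343683  0.12528081] [-0.52181572  0.19527866  0.78344487]
```

View pics/top0.png

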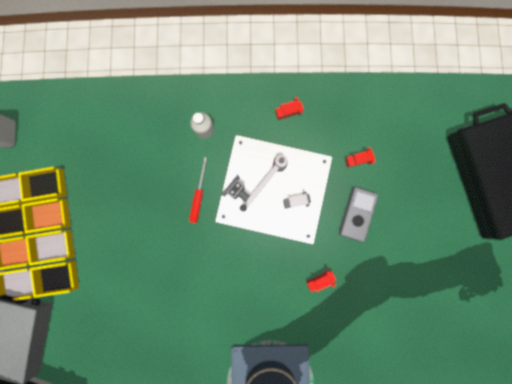

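View pics/side0.png

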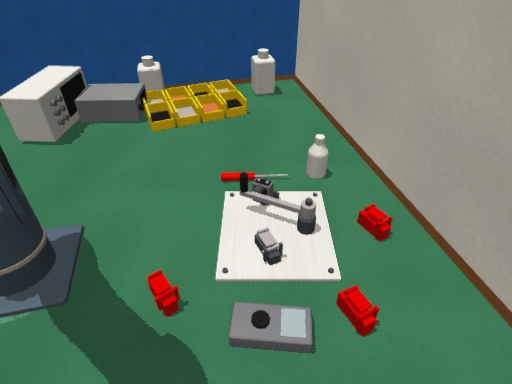

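The top view shows the rig plate spanning about (217–332, 136–243). In it the pivot is near (280,160), the post near (243,207), and the catch near (297,200). The side view shows the catch at (267,243) and the post at (244,182). Next I'll measure the rig from the point cloud.

```bash
cat > m.py <<'E'
from look import *
L=lambda t:dict(np.load(f'pics/{t}.npz'))
if __name__=='__main__':
    c=L('top0');P=cloud(c)
    s=c['img'].astype(int); 
    m=(abs(P[...,2]-.012)<.006)&(s.min(-1)>150); m[:, :200]=0;m[:,345:]=0;m[:120]=0;m[260:]=0
    xy=P[m][:,:2].astype(np.float32); r=cv2.minAreaRect(xy); print('plate',r, cv2.boxPoints(r), np.median(P[m][:,2]))
    cs=L('side0');Ps=cloud(cs)
    for n,Q in(('top',P),('side',Ps)):
        for lo,hi in((.04,.07),(.07,.085),(.085,.11),(.11,.16)):
            k=(Q[...,2]>lo)&(Q[...,2]<hi)&(abs(Q[...,0]-.52)<.2)&(abs(Q[...,1]+.02)<.15)
            lab,st,ce=cv2.connectedComponentsWithStats(k.astype(np.uint8))[1:]
            for i in range(1,len(st)):
                if st[i,4]>4: print(n,lo,hi,st[i],np.round(ce[i],1),np.round(np.median(Q[lab==i],0),4))
    for t,(x,y,w,h),n in(('top0',(205,125,140,125),5),('side0',(210,160,130,125),5)):
        im=cv2.imread(f'pics/{t}.png')[y:y+h,x:x+w]; cv2.imwrite(f'pics/{t}c.png',cv2.resize(im,None,fx=4.5,fy=4.5,interpolation=cv2.INTER_CUBIC))
E
python3 m.py
```

```text
plate ((0.5914853811264038, 0.0182056725025177), (0.37759971618652344, 0.2726438641548157), 76.16405487060547) [[ 0.4139688  -0.13251567]
 [ 0.67870176 -0.19771644]
 [ 0.76900196  0.16892701]
 [ 0.504269    0.23412779]] 0.013088152517052278
top 0.04 0.07 [273 156   4  10  16] [273.8 161.2] [ 0.6578 -0.0184  0.0542]
top 0.04 0.07 [278 162  10   9  26] [282.5 167.6] [ 0.6379 -0.0425  0.0552]
top 0.04 0.07 [242 186   3   4   6] [243.2 187.7] [0.581  0.0719 0.0646]
top 0.04 0.07 [234 190   8   9  12] [237.3 194.7] [0.5593 0.0892 0.0674]
top 0.04 0.07 [287 191  23  17 206] [298.6 200.1] [ 0.5445 -0.0883  0.0574]
top 0.04 0.07 [322 271   8   8  26] [326.4 275.7] [ 0.325  -0.1648  0.0566]
top 0.07 0.085 [226 164  57  43 526] [249.2 187.8] [0.5764 0.0632 0.0754]
top 0.085 0.11 [275 154  13  13 128] [280.8 160.3] [ 0.6536 -0.0356  0.0948]
top 0.11 0.16 [239 204   8   7  43] [242.6 207. ] [0.5243 0.0705 0.1248]
side 0.04 0.07 [253 184   3   5   8] [253.5 185.8] [0.554  0.0963 0.0656]
side 0.04 0.07 [261 184  13  12  78] [267.8 190.7] [0.5874 0.0722 0.0584]
side 0.04 0.07 [240 192  76  35 354] [289.  211.8] [ 0.6352 -0.0354  0.0619]
side 0.04 0.07 [257 227  26  29 350] [268.3 240.2] [ 0.5433 -0.0957  0.0577]
side 0.04 0.07 [166 279   8  12  35] [168.6 285.2] [ 0.3238 -0.1634  0.0583]
side 0.04 0.07 [173 286   6   4  10] [175.8 287. ] [ 0.3373 -0.1675  0.0551]
side 0.07 0.085 [240 177  76  40 616] [272.1 195.4] [0.581  0.0432 0.0757]
side 0.085 0.11 [240 180   8  10  65] [243.6 184.6] [0.5223 0.0638 0.0981]
side 0.085 0.11 [301 197  15  15 168] [308.1 204.4] [ 0.6515 -0.0428  0.0946]
side 0.11 0.16 [240 172   8  10  67] [243.4 176.3] [0.5231 0.0657 0.1227]
```

View pics/side0c.png

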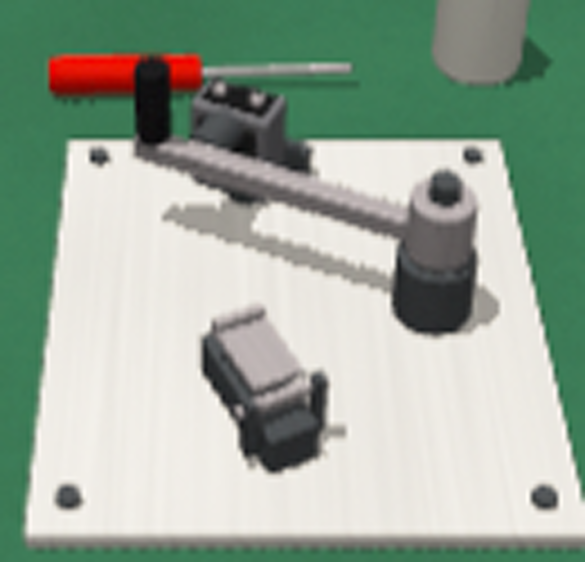

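View pics/top0c.png

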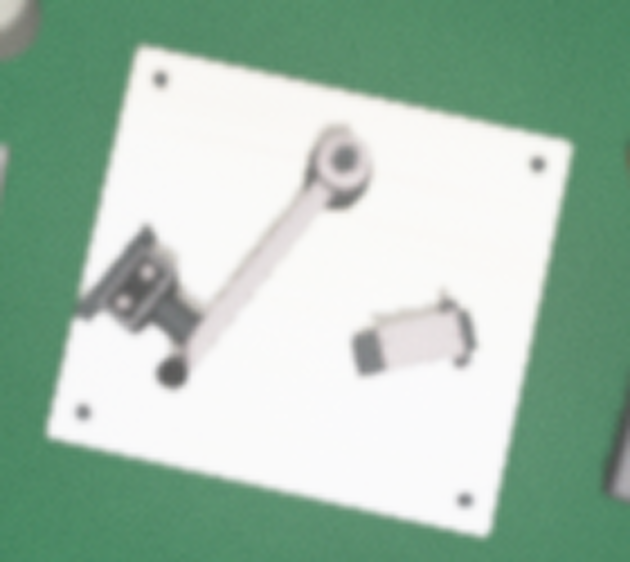

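```bash
cat > f.py <<'E'
from m import *
def ray(c,uv,z):
    p=cv2.undistortPoints(np.array(uv,float).reshape(-1,1,2),c['K'],c['D']).reshape(-1,2)
    R=cv2.Rodrigues(c['rvec'])[0];o=-R.T@np.ravel(c['tvec']);d=np.c_[p,np.ones(len(p))]@R
    return o+d*((z-o[2])/d[:,2])[:,None]
if __name__=='__main__':
    c=L('top0'); s=L('side0')
    uv=np.array([(140,45),(573,142),(490,537),(47,435)])/4.5+[205,125]
    W=ray(c,uv,.012)[:,:2]; print(W)
    uvs=np.array([(70,140),(500,140),(585,538),(26,537)])/4.5+[210,160]
    print('side',ray(s,uvs,.012)[:,:2])
    # corners rig: far-left (135,150), far-right(135,-150), near-right(-135,-150), near-left
    M=np.array([(.135,.15),(.135,-.15),(-.135,-.15),(-.135,.15)])
    C=W.mean(0);H=(M).T@(W-C);th=np.arctan2(H[0,1]-H[1,0],H[0,0]+H[1,1])
    R=np.array([[np.cos(th),-np.sin(th)],[np.sin(th),np.cos(th)]]);print('rig',C,th,'res',(W-C)-M@R.T)
    piv=C+R@[.09,0];print('pivot',piv)
    print('pivot px world top',ray(c,np.array([(343,158)])/4.5+[205,125],.105), 'side', ray(s,np.array([(446,185)])/4.5+[210,160],.105))
    e=lambda a,r:piv+R@(r*np.array([np.cos(np.pi-.45+a),np.sin(np.pi-.45+a)]))
    print('post',e(0,.17),e(.9,.17),'seat',e(.9,.115))
    for n,cc in(('top',c),('side',s)):
        P=cloud(cc);q=(P[...,:2]-piv)@R;r=np.hypot(q[...,0],q[...,1]);a=np.arctan2(q[...,1],q[...,0])-(np.pi-.45);a=(a+np.pi)%(2*np.pi)-np.pi
        arc=(a-.9)*115; t=P[...,2]*1000
        print(n,'arc mm from nominal -> height')
        for lo in range(-45,60,4):
            k=(arc>=lo)&(arc<lo+4)&(r>.102)&(r<.128)&(t>15)
            k2=(arc>=lo)&(arc<lo+4)&(t>45)&(r>.08)&(r<.15)
            if k.any():print(lo,k.sum(),np.round(np.percentile(t[k],[10,50,90]),1),np.round(np.percentile(r[k2]*1e3,[5,50,95]),1) if k2.any() else '')
E
python3 f.py
```

```text
[[ 0.74725619  0.09308618]
 [ 0.67732982 -0.19823273]
 [ 0.41368967 -0.135913  ]
 [ 0.48502186  0.15736204]]
side [[ 0.48783696  0.15614677]
 [ 0.74855914  0.09240362]
 [ 0.67398449 -0.19825254]
 [ 0.41737905 -0.13555425]]
rig [ 0.58082439 -0.02092438] -0.23670943018600588 res [[ 2.05333411e-05 -1.48493372e-04]
 [ 4.45689005e-04  1.67066201e-04]
 [-7.23442748e-04 -8.29571040e-04]
 [ 2.57220401e-04  8.10998212e-04]]
pivot [ 0.66831473 -0.04202984]
pivot px world top [[ 0.65339189 -0.03619768  0.105     ]] side [[ 0.65418896 -0.04162647  0.105     ]]
post [0.53684754 0.06574947] [ 0.50216698 -0.07801493] seat [ 0.55592066 -0.0663727 ]
top arc mm from nominal -> height
-45 2 [15.5 15.5 15.5] 
-41 4 [15.8 16.2 18.6] 
-37 2 [15.5 15.6 15.7] 
-33 1 [15.6 15.6 15.6] 
-29 4 [15.3 16.2 17.9] 
-25 6 [15.3 31.9 38.7] 
-21 5 [35.4 36.7 38.7] 
-17 6 [16.2 37.1 38.6] 
-13 6 [37.7 39.5 48.4] [118.5 118.5 118.5]
-9 8 [51.5 62.1 65.1] [119.7 130.4 142.3]
-5 4 [56.  57.3 59.1] [119.  132.  143.5]
-1 5 [56.7 59.5 60.5] [120.  132.6 142.5]
3 6 [56.5 57.2 58.4] [120.7 131.3 142.6]
7 8 [17.1 56.5 59.2] [1
[... 547 characters left out ...]
[121.5 121.5 121.5]
-9 6 [62.5 63.5 64.5] [119.5 132.4 145.3]
-5 13 [57.4 58.5 63.4] [119.  132.5 144.4]
-1 5 [57.6 57.7 59.4] [121.3 136.3 145.2]
3 8 [57.9 58.2 59. ] [119.6 131.5 144.2]
7 6 [57.1 58.2 59. ] [118.5 135.1 145.1]
11 6 [56.7 57.9 59.1] [120.5 134.8 145. ]
15 7 [57.1 58.5 59.2] [120.4 131.5 146.3]
19 5 [45.4 57.7 59.4] [120.9 134.6 146.6]
23 6 [38.4 59.6 60. ] [124.3 138.1 148.3]
27 7 [57.9 58.8 60. ] [122.7 137.7 148.9]
31 6 [53.4 57.8 58.2] [125.3 135.9 148.9]
35 10 [37.6 50.8 56.7] [123.5 131.7 141.2]
39 17 [37.8 49.2 56.3] [117.3 122.7 130.5]
43 29 [31.4 42.8 55.9] [118.  121.7 124.3]
47 2 [15.4 15.5 15.6] 
51 2 [15.3 15.5 15.7] 
55 2 [15.8 15.9 16. ] 
59 3 [15.1 15.4 17.2]
```

```bash
cat > plan.py <<'E'
import numpy as np,sys
from scipy.spatial.transform import Rotation as Ro
from workcell import robot
TH=-.2367; PIV=np.array([.6537,-.0385])
def pose(a,l,h,dz=0):
    """TCP on post axis, h above arm top, swing a, lift l; tool y tangential"""
    ang=np.pi-.45+a+TH; e=np.array([np.cos(ang),np.sin(ang),0]); z=np.array([0,0,1.])
    p=np.r_[PIV,.067]+e*(.17*np.cos(l)-(.007+h)*np.sin(l))+z*(.17*np.sin(l)+(.007+h)*np.cos(l)+dz)
    zt=-(np.cos(l)*z-np.sin(l)*e); yt=np.cross(e,z)   # angle ang-90deg
    return p,Ro.from_matrix(np.c_[np.cross(yt,zt),yt,zt])
def show(s):
    print('t %.2f'%s['t'],'p',np.round(s['ee_pos'],4),'F',np.round(s['contact_force'],2),'w %.4f'%s['gripper_width'],'q',np.round(s['joint_pos'],2))
def tool(p,R,ref=None):
    s=robot.read_state(); p0,R0=ref or (s['ee_pos'],Ro.from_rotvec(s['eef_rot']))
    return np.r_[R0.inv().apply(p-p0)/.4,(R0.inv()*R).as_rotvec()/np.radians(45)]
def polar(p):
    d=p[:2]-PIV; return np.arctan2(d[1],d[0])%(2*np.pi)-(np.pi-.45+TH),np.hypot(*d)
if __name__=='__main__':
    show(robot.read_state())
    for i in range(1,len(sys.argv)):
        a,l,h=map(float,sys.argv[i].split(',')); p,R=pose(a,l,h); print(sys.argv[i],np.round(p,4),np.round(tool(p,R),4))
E
python3 - <<'E'
from f import *
from plan import PIV,TH
R=np.array([[np.cos(TH),-np.sin(TH)],[np.sin(TH),np.cos(TH)]])
for n in('top','side'):
    P=cloud(L(n+'0'));q=(P[...,:2]-PIV)@R;r=np.hypot(q[...,0],q[...,1]);a=np.arctan2(q[...,1],q[...,0])%(2*np.pi)-(np.pi-.45)
    arc=(a-.9)*115; t=P[...,2]*1000
    for lo in range(-20,44,2):
        k=(arc>=lo)&(arc<lo+2)&(t>45)&(r>.08)&(r<.15)
        if k.any(): print(n,lo,k.sum(),np.round(np.percentile(t[k],[10,50,90]),1),np.round(np.percentile(r[k]*1e3,[5,50,95]),1))
E
python3 plan.py 0,0,.08 0,0,.013 .9,.19,.013
```

```text
top -4 8 [54.7 57.8 65. ] [105.9 115.1 127.4]
top -2 6 [62.4 63.6 64.4] [107.7 118.7 128.4]
top 0 7 [60.5 62.8 65.3] [107.  118.  127.9]
top 2 5 [56.4 61.  62.4] [112.8 121.4 126.4]
top 4 7 [55.9 58.2 59. ] [107.5 118.6 129.6]
top 6 8 [55.3 58.  59.9] [105.2 116.2 130.2]
top 8 6 [57.  58.8 60.3] [107.1 118.4 125. ]
top 10 8 [56.9 57.3 58.3] [106.6 116.1 128.3]
top 12 5 [55.4 58.1 61.7] [113.3 121.1 129.7]
top 14 8 [56.4 57.3 58.1] [107.6 118.9 130.2]
top 16 8 [56.7 58.7 61. ] [108.6 121.3 131.3]
top 18 7 [55.8 58.1 60.2] [107.  117.8 131.4]
top 20 7 [56.  59.3 60.5] [109.9 121.6 129.9]
top 22 8 [55.7 58.1 60. ] [107.4 120.9 130.9]
top 24 8 [55.6 59.1 60.5] [109.6 122.1 132.1]
top 26 6 [54.8 56.8 60.7] [109.2 118.3 132.8]
top 28 8 [56.  56.7 58. ] [113.8 124.1 134.3]
top 30 5 [55.8 58.5 58.9] [110.7 120.2 131.8]
top 32 8 [54.8 58.1 58.8] [112.7 122.9 133.2]
top 34 9 [54.1 56.6 59.4] [110.4 129.6 147.9]
top 36 11 [53.3 58.4 59.6] [112.3 127.  141.9]
top 38 9 [52.1 56.4 58.5] [114.4 128.6 147. ]
top 40 9 [50.5 54.5 57.4] [117.4 132.8 145.4]
top 42 6 [49.5 52.5 56.7] [114.4 126.  142.1]

[... 847 characters left out ...]
8]
side 32 7 [57.5 58.3 59.9] [114.  133.3 137.7]
side 34 12 [56.1 58.7 59.7] [112.9 127.5 147.7]
side 36 20 [53.4 57.4 60.1] [113.6 133.4 148.3]
side 38 17 [50.7 55.9 59.1] [115.9 132.8 148.7]
side 40 26 [50.5 53.8 58.1] [115.8 135.9 148.7]
side 42 21 [48.  51.3 57.9] [117.4 131.3 145.3]
t 0.10 p [ 0.1856 -0.6485  0.2305] F [-0.51  0.4  -0.11] w 0.0856 q [ 1.21  0.58  0.02  1.44 -0.02  1.13 -0.06]
0,0,.08 [0.5222 0.0693 0.154 ] [ 1.3029e+00 -1.4933e+00  1.9350e-01 -1.2000e-03 -2.1000e-03 -2.7706e+00]
0,0,.013 [0.5222 0.0693 0.087 ] [ 1.3029e+00 -1.4930e+00  3.6100e-01 -1.2000e-03 -2.1000e-03 -2.7706e+00]
.9,.19,.013 [ 0.4942 -0.073   0.1187] [ 1.1377 -1.1704  0.2811  0.3713  0.0092 -3.8991]
```

```bash
python3 -m inch '[[0.05,-0.06,0.01,0,0,-0.1,0.6],[0.13,-0.15,0.02,0,0,-0.25,0.6],[0.21,-0.25,0.03,0,0,-0.4,0.6],[0.29,-0.34,0.04,0,0,-0.55,0.6],[0.37,-0.43,0.05,0,0,-0.7,0.6],[0.45,-0.52,0.05,0,0,-0.85,0.6],[0.52,-0.6,0.05,0,0,-0.95,0.6],[0.55,-0.64,0.05,0,0,-1,0.6]]' 40 && python3 plan.py 0,0,.1
```

```text
t: 0.9
ee_pos: [0.3284, -0.3386, 0.2113]
eef_rot: [-2.701, -1.603, -0.001]
contact_force: [0.7, -0.2, 0.0]
gripper_width: 0.0682
t 0.90 p [ 0.3284 -0.3386  0.2113] F [ 0.67 -0.16  0.03] w 0.0682 q [ 0.89  0.31 -0.24  1.98  0.09  0.87  0.1 ]
0,0,.1 [0.5222 0.0693 0.174 ] [ 1.1272e+00 -6.2900e-02  9.4600e-02  8.0000e-04 -1.5000e-03 -1.7616e+00]
```

```bash
python3 -m inch '[[0.05,0,0.01,0,0,-0.1,0.6],[0.16,-0.01,0.02,0,0,-0.25,0.6],[0.27,-0.01,0.03,0,0,-0.4,0.6],[0.38,-0.02,0.03,0,0,-0.55,0.6],[0.49,-0.03,0.03,0,0,-0.7,0.6],[0.59,-0.03,0.03,0,0,-0.85,0.6],[0.66,-0.04,0.03,0,0,-0.95,0.6],[0.7,-0.04,0.03,0,0,-1,0.6]]' && python3 plan.py 0,0,.08
```

```text
t: 1.7
ee_pos: [0.4496, -0.0879, 0.199]
eef_rot: [-1.884, -2.514, -0.001]
contact_force: [-0.6, -0.1, 0.4]
gripper_width: 0.0679
t 1.70 p [ 0.4496 -0.0879  0.199 ] F [-0.55 -0.11  0.41] w 0.0679 q [ 0.49  0.32 -0.52  2.02  0.21  0.85  0.13]
0,0,.08 [0.5222 0.0693 0.154 ] [ 3.261e-01  2.846e-01  1.129e-01  6.000e-04 -7.000e-04 -7.635e-01]
```

```bash
python3 -m inch '[[0.04,0.03,0.01,0,0,-0.1,0.6],[0.09,0.08,0.03,0,0,-0.24,0.6],[0.15,0.13,0.05,0,0,-0.38,0.6],[0.21,0.18,0.07,0,0,-0.52,0.6],[0.27,0.24,0.09,0,0,-0.64,0.6],[0.31,0.27,0.1,0,0,-0.72,0.6],[0.326,0.285,0.112,0,0,-0.763,0.6],[0.326,0.285,0.112,0,0,-0.763,0.6]]'
python3 - <<'E'
from f import *
from plan import *
show(robot.read_state())
for n in('top','side'):
    snap(n,n+'1')
a=cv2.resize(cv2.imread('pics/top1.png')[130:250,200:340],None,fx=2.8,fy=2.8,interpolation=2)
b=cv2.resize(cv2.imread('pics/side1.png')[120:240,200:340],None,fx=2.8,fy=2.8,interpolation=2)
cv2.imwrite('pics/c1.png',np.hstack([a,b]))
p,R=pose(0,0,.013);print(tool(p,R))
E
```

```text
t: 2.5
ee_pos: [0.5223, 0.0671, 0.1534]
eef_rot: [-1.064, -2.954, 0.001]
contact_force: [-0.8, 0.4, 0.0]
gripper_width: 0.0685
t 2.50 p [0.5223 0.0671 0.1534] F [-0.79  0.35  0.04] w 0.0685 q [ 0.22  0.5  -0.64  1.91  0.39  0.85  0.25]
[ 0.00559216  0.00802329  0.16773615 -0.0019649  -0.00022861 -0.01056429]
```

View pics/c1.png

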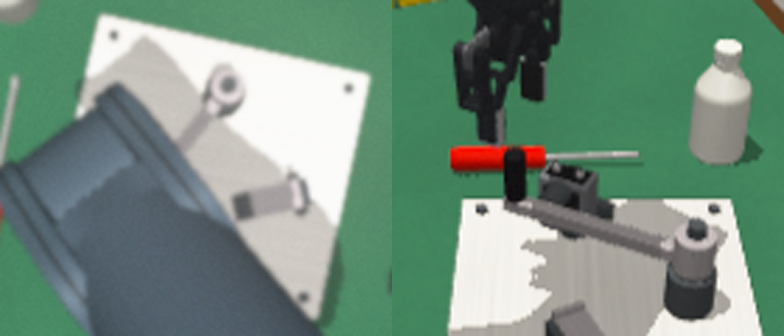

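The left crop is the top view, where the robot arm hides the post. The side crop shows the jaws at about (490,130) and (535,90), straddling the post at (514,175). I'll descend and grip.

```bash
python3 -m inch '[[0.003,0.004,0.01,0,0,-0.01,0.6],[0.005,0.006,0.04,0,0,-0.01,0.6],[0.005,0.006,0.07,0,0,-0.01,0.6],[0.005,0.006,0.1,0,0,-0.01,0.6],[0.005,0.006,0.13,0,0,-0.01,0.6],[0.005,0.006,0.155,0,0,-0.01,0.6],[0.005,0.006,0.167,0,0,-0.01,0.6],[0.005,0.006,0.167,0,0,-0.01,0.6]]' && python3 -m inch '[[0,0,0,0,0,0,0.2],[0,0,0,0,0,0,-0.2],[0,0,0,0,0,0,-0.5],[0,0,0,0,0,0,-0.8],[0,0,0,0,0,0,-1],[0,0,0,0,0,0,-1],[0,0,0,0,0,0,-1],[0,0,0,0,0,0,-1]]' 30 && python3 plan.py 0,0,.013 0,.1,.013 0,.2,.013
```

```text
t: 3.4
ee_pos: [0.522, 0.0702, 0.0869]
eef_rot: [-1.054, -2.958, 0.001]
contact_force: [0.4, 0.3, 0.1]
gripper_width: 0.0685
t: 4.2
ee_pos: [0.5228, 0.0706, 0.0879]
eef_rot: [1.054, 2.959, 0.001]
contact_force: [2.2, 1.9, 1.0]
gripper_width: 0.0192
t 4.20 p [0.5228 0.0706 0.0879] F [2.25 1.94 0.99] w 0.0192 q [ 0.17  0.59 -0.58  1.98  0.49  0.71  0.17]
0,0,.013 [0.5222 0.0693 0.087 ] [-0.0009 -0.0034  0.0022  0.0013  0.0004  0.0026]
0,.1,.013 [0.5244 0.0675 0.1039] [-0.0081 -0.0034 -0.0399  0.0011  0.1277  0.0027]
0,.2,.013 [0.5279 0.0646 0.1204] [-0.0194 -0.0034 -0.0812  0.001   0.255   0.0027]
```

```bash
python3 -m inch '[[-0.001,0,-0.006,0,0.02,0,-1],[-0.003,0,-0.018,0,0.055,0,-1],[-0.006,0,-0.03,0,0.095,0,-1],[-0.009,0,-0.042,0,0.133,0,-1],[-0.012,0,-0.055,0,0.173,0,-1],[-0.015,0,-0.067,0,0.21,0,-1],[-0.018,0,-0.077,0,0.242,0,-1],[-0.019,0,-0.081,0,0.255,0,-1]]' && python3 plan.py 0,.2,.013 0.27,.2,.013 .55,.2,.013
```

```text
t: 5.0
ee_pos: [0.5282, 0.0658, 0.1206]
eef_rot: [-0.991, -2.777, -0.102]
contact_force: [0.0, 5.1, 0.9]
gripper_width: 0.0193
t 5.00 p [0.5282 0.0658 0.1206] F [0.03 5.07 0.94] w 0.0193 q [ 0.33  0.65 -0.71  1.81  0.29  0.95  0.4 ]
0,.2,.013 [0.5279 0.0646 0.1204] [-0.0015 -0.0027  0.0002  0.0007 -0.0043  0.002 ]
0.27,.2,.013 [0.505  0.0273 0.1204] [-0.0157 -0.1111 -0.0029  0.0696 -0.0041 -0.3348]
.55,.2,.013 [ 0.4926 -0.0163  0.1204] [-0.0598 -0.2153 -0.0121  0.141  -0.0039 -0.6841]
```

```bash
python3 -m inch '[[0,-0.0165,0,0.01,0,-0.05,-1],[-0.003,-0.045,-0.0005,0.028,0,-0.137,-1],[-0.008,-0.078,-0.0015,0.049,0,-0.236,-1],[-0.016,-0.11,-0.003,0.069,0,-0.335,-1],[-0.026,-0.1415,-0.005,0.09,0,-0.435,-1],[-0.038,-0.172,-0.0075,0.11,0,-0.535,-1],[-0.051,-0.198,-0.01,0.128,0,-0.622,-1],[-0.0605,-0.2155,-0.012,0.141,0,-0.684,-1]]'
python3 - <<'E'
from f import *
from plan import *
show(robot.read_state())
snap('side','side2');snap('top','top2')
b=cv2.resize(cv2.imread('pics/side2.png')[130:270,190:340],None,fx=4,fy=4,interpolation=2)
cv2.imwrite('pics/c2.png',b)
for a in(.55,.8,1.06,1.1):
  p,R=pose(a,.2,.013);print(a,np.round(tool(p,R),4))
E
```

```text
t: 5.8
ee_pos: [0.4926, -0.0164, 0.1202]
eef_rot: [-0.196, -2.934, -0.021]
contact_force: [2.7, 6.7, 0.9]
gripper_width: 0.0195
t 5.80 p [ 0.4926 -0.0164  0.1202] F [2.68 6.66 0.91] w 0.0195 q [ 0.49  0.66 -0.83  1.86  0.45  1.05  0.89]
0.55 [-0.      0.0009 -0.0008  0.0003 -0.0026  0.0024]
0.8 [-0.0122 -0.0997 -0.0034  0.0638 -0.0025 -0.3095]
1.06 [-0.0504 -0.1977 -0.0113  0.1299 -0.0024 -0.6338]
1.1 [-0.0584 -0.2117 -0.0129  0.1401 -0.0024 -0.6837]
```

View pics/c2.png

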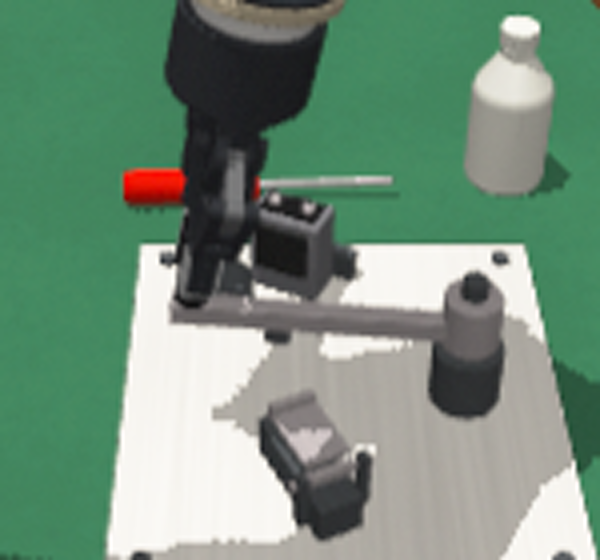

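Side view: the arm is raised, with the tooth visible below it at (277,335) and the catch still ahead at (315,450). I'll keep drawing past the lip.

```bash
python3 -m inch '[[0,-0.016,0,0.01,0,-0.05,-1],[-0.002,-0.04,-0.0005,0.025,0,-0.125,-1],[-0.006,-0.068,-0.001,0.043,0,-0.21,-1],[-0.0122,-0.0997,-0.003,0.064,0,-0.31,-1],[-0.022,-0.131,-0.005,0.084,0,-0.41,-1],[-0.0335,-0.161,-0.0075,0.104,0,-0.51,-1],[-0.043,-0.183,-0.0095,0.12,0,-0.585,-1],[-0.0504,-0.1977,-0.011,0.13,0,-0.634,-1]]' && python3 -m inch '[[0,0,0,0,0,0,-1],[0,0,0,0,0,0,-1],[0,0,0,0,0,0,-1],[0,0,0,0,0,0,-1],[0,0,0,0,0,0,-1],[0,0,0,0,0,0,-1],[0,0,0,0,0,0,-1],[0,0,0,0,0,0,-1]]'
python3 - <<'E'
from f import *
from plan import *
s=robot.read_state();show(s);print(polar(s['ee_pos']))
snap('side','side3')
b=cv2.resize(cv2.imread('pics/side3.png')[170:290,210:340],None,fx=4.5,fy=4.5,interpolation=2)
cv2.imwrite('pics/c3.png',b)
for l in(.2,.17,.14,.12,.11,.1,.095,.09,.085,.08):
  p,R=pose(1.06,l,.013);print(l,np.round(tool(p,R),4),'tooth z',67+115*np.sin(l)-19*np.cos(l))
E
```

```text
t: 6.7
ee_pos: [0.5024, -0.0967, 0.1203]
eef_rot: [0.548, -2.892, 0.052]
contact_force: [0.8, 8.8, -1.9]
gripper_width: 0.0193
t: 7.5
ee_pos: [0.5022, -0.0961, 0.1203]
eef_rot: [0.545, -2.892, 0.052]
contact_force: [0.6, 8.5, -1.9]
gripper_width: 0.0196
t 7.50 p [ 0.5022 -0.0961  0.1203] F [ 0.57  8.51 -1.91] w 0.0196 q [ 0.61  0.7  -0.92  1.83  0.62  1.15  1.36]
(np.float64(1.049986543261292), np.float64(0.16208337304087939))
0.2 [ 0.0014 -0.004  -0.      0.0027 -0.0015 -0.0003] tooth z 71.22570806244845
0.17 [ 0.0027 -0.0041  0.0128  0.0027 -0.0397 -0.0004] tooth z 67.72985957142289
0.14 [ 0.0036 -0.0041  0.0256  0.0027 -0.0779 -0.0004] tooth z 64.23335425604708
0.12 [ 0.004  -0.0041  0.0341  0.0027 -0.1034 -0.0005] tooth z 61.90353975700227
0.11 [ 0.0041 -0.0041  0.0384  0.0027 -0.1161 -0.0005] tooth z 60.73933873509786
0.1 [ 0.0042 -0.0041  0.0427  0.0027 -0.1288 -0.0005] tooth z 59.57576377410274
0.095 [ 0.0042 -0.0041  0.0448  0.0027 -0.1352 -0.0005] tooth z 58.994247430624426
0.09 [ 0.0043 -0.0041  0.047   0.0027 -0.1415 -0.0005] tooth z 58.41293123054338
0.085 [ 0.0043 -0.0041  0.0491  0.0027 -0.1479 -0.0005] tooth z 57.831829706734325
0.08 [ 0.0043 -0.0041  0.0512  0.0027 -0.1543 -0.0005] tooth z 57.250957386705096
```

View pics/c3.png

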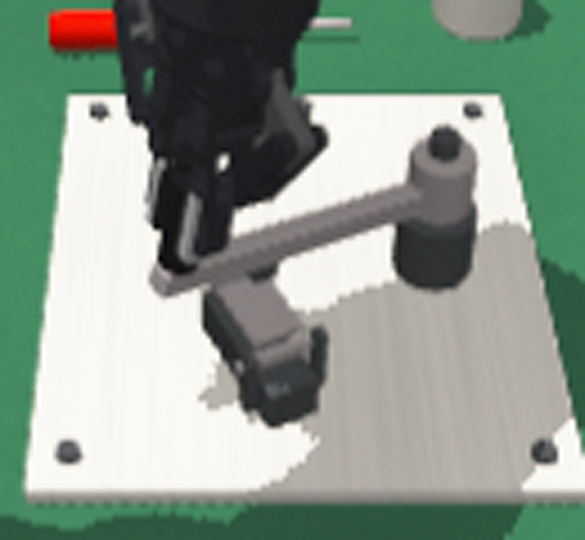

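Side view: the arm runs from (170,275) to the pivot, crossing above the front of the catch as projected. I'll check the arm's angle against the lip using depth.

Run:
```python
from f import *
from plan import PIV,TH
R=np.array([[np.cos(TH),-np.sin(TH)],[np.sin(TH),np.cos(TH)]])
for t in('side0','side3'):
    P=cloud(L(t));q=(P[...,:2]-PIV)@R;r=np.hypot(q[...,0],q[...,1]);a=np.arctan2(q[...,1],q[...,0])%(2*np.pi)-(np.pi-.45);z=P[...,2]
    for lo in(.04,.06,.08,.10,.12,.14):
        k=(r>lo)&(r<lo+.02)&(z>.0685)&(z<.12)&(abs(a-(0 if t=='side0' else 1.05))<.25)
        if k.any(): print(t,lo,k.sum(),'a',np.round(np.percentile(a[k],[5,25,50,75,95]),3),'z',np.round(np.percentile(z[k],[5,50,95])*1e3,1))
```

```text
side0 0.04 48 a [-0.155 -0.073  0.038  0.078  0.104] z [69.2 74.9 76.6]
side0 0.06 46 a [-0.103 -0.045  0.027  0.06   0.077] z [69.8 75.7 76.6]
side0 0.08 45 a [-0.091 -0.036  0.018  0.047  0.063] z [69.8 75.1 76.9]
side0 0.1 43 a [-0.08  -0.045  0.004  0.032  0.044] z [69.7 74.8 76.3]
side0 0.12 76 a [-0.221 -0.132 -0.047  0.012  0.033] z [69.3 75.1 79.2]
side0 0.14 77 a [-0.215 -0.147 -0.047  0.003  0.032] z [71.9 76.5 81.3]
side3 0.04 55 a [0.914 1.024 1.127 1.152 1.182] z [73.4 83.7 87.2]
side3 0.06 60 a [0.969 1.04  1.107 1.125 1.145] z [77.5 87.6 91.3]
side3 0.08 64 a [0.973 1.036 1.096 1.108 1.118] z [81.4 91.5 94.2]
side3 0.1 83 a [0.99  1.047 1.076 1.097 1.106] z [73.3 93.5 98.5]
side3 0.12 63 a [1.01  1.048 1.084 1.091 1.099] z [ 75.9  98.6 101.1]
side3 0.14 46 a [1.067 1.08  1.086 1.091 1.096] z [ 92.9  99.9 105.4]
```

```bash
python3 -m inch '[[0.0003,0,0.004,0,-0.012,0,-1],[0.0007,0,0.009,0,-0.027,0,-1],[0.0011,0,0.014,0,-0.042,0,-1],[0.0015,0,0.019,0,-0.057,0,-1],[0.0019,0,0.024,0,-0.073,0,-1],[0.0022,0,0.029,0,-0.088,0,-1],[0.0026,0,0.034,0,-0.102,0,-1],[0.0026,0,0.034,0,-0.102,0,-1]]' && python3 plan.py 1.06,.12,.013 1.06,.11,.013 1.06,.1,.013 1.06,.09,.013
```

```text
t: 8.35
ee_pos: [0.4988, -0.0976, 0.1071]
eef_rot: [0.56, -2.971, 0.031]
contact_force: [1.5, 9.5, -1.9]
gripper_width: 0.0192
t 8.35 p [ 0.4988 -0.0976  0.1071] F [ 1.51  9.47 -1.93] w 0.0192 q [ 0.65  0.68 -0.93  1.91  0.66  1.02  1.34]
1.06,.12,.013 [ 0.4988 -0.0992  0.1072] [ 0.0016 -0.0037 -0.      0.0022 -0.0002 -0.0004]
1.06,.11,.013 [ 0.4984 -0.0993  0.1055] [ 0.0021 -0.0037  0.0042  0.0022 -0.0129 -0.0004]
1.06,.1,.013 [ 0.4981 -0.0995  0.1039] [ 0.0025 -0.0038  0.0085  0.0022 -0.0257 -0.0004]
1.06,.09,.013 [ 0.4977 -0.0996  0.1022] [ 0.0029 -0.0038  0.0127  0.0022 -0.0384 -0.0004]
```

```bash
python3 -m inch '[[0,0,0.001,0,-0.003,0,-1],[0.0001,0,0.002,0,-0.006,0,-1],[0.0002,0,0.003,0,-0.009,0,-1],[0.0003,0,0.004,0,-0.012,0,-1],[0.0004,0,0.0045,0,-0.0135,0,-1],[0.0004,0,0.005,0,-0.015,0,-1],[0.0004,0,0.005,0,-0.015,0,-1],[0.0004,0,0.005,0,-0.015,0,-1]]';  python3 -m inch '[[0,0,0.0003,0,-0.001,0,-1],[0,0,0.0006,0,-0.002,0,-1],[0.0001,0,0.0009,0,-0.003,0,-1],[0.0001,0,0.0012,0,-0.004,0,-1],[0.0001,0,0.0015,0,-0.005,0,-1],[0.0002,0,0.002,0,-0.006,0,-1],[0.0002,0,0.002,0,-0.006,0,-1],[0.0002,0,0.002,0,-0.006,0,-1]]'; python3 plan.py 1.06,.1,.013 1.06,.09,.013
```

```text
t: 9.15
ee_pos: [0.4984, -0.0977, 0.1053]
eef_rot: [0.562, -2.981, 0.028]
contact_force: [1.5, 8.8, -2.5]
gripper_width: 0.0192
t: 9.95
ee_pos: [0.4982, -0.0978, 0.1045]
eef_rot: [0.563, -2.986, 0.027]
contact_force: [1.9, 8.8, -1.5]
gripper_width: 0.0192
t 9.95 p [ 0.4982 -0.0978  0.1045] F [ 1.94  8.81 -1.47] w 0.0192 q [ 0.66  0.68 -0.93  1.93  0.67  1.    1.33]
1.06,.1,.013 [ 0.4981 -0.0995  0.1039] [ 0.0018 -0.0038  0.0017  0.0021 -0.0057 -0.0004]
1.06,.09,.013 [ 0.4977 -0.0996  0.1022] [ 0.0023 -0.0038  0.0059  0.0021 -0.0184 -0.0004]
```

```bash
python3 -m inch '[[0,0,0.0005,0,-0.0015,0,-1],[0,0,0.001,0,-0.003,0,-1],[0,0,0.0015,0,-0.0045,0,-1],[0.0001,0,0.002,0,-0.006,0,-1],[0.0001,0,0.002,0,-0.006,0,-1],[0.0001,0,0.002,0,-0.006,0,-1],[0.0001,0,0.002,0,-0.006,0,-1],[0.0001,0,0.002,0,-0.006,0,-1]]';  python3 plan.py 1.06,.09,.013
```

```text
t: 10.75
ee_pos: [0.4981, -0.0978, 0.1037]
eef_rot: [0.564, -2.99, 0.026]
contact_force: [0.8, 9.2, -1.3]
gripper_width: 0.0192
t 10.75 p [ 0.4981 -0.0978  0.1037] F [ 0.83  9.19 -1.3 ] w 0.0192 q [ 0.66  0.68 -0.93  1.93  0.67  0.99  1.33]
1.06,.09,.013 [ 0.4977 -0.0996  0.1022] [ 0.0021 -0.0038  0.0039  0.002  -0.0125 -0.0004]
```

```bash
python3 -m inch '[[0,0,0.0005,0,-0.0015,0,-1],[0,0,0.001,0,-0.003,0,-1],[0,0,0.0012,0,-0.004,0,-1],[0,0,0.0012,0,-0.004,0,-1],[0,0,0.0012,0,-0.004,0,-1],[0,0,0.0012,0,-0.004,0,-1],[0,0,0.0012,0,-0.004,0,-1],[0,0,0.0012,0,-0.004,0,-1]]';  python3 plan.py 1.06,.09,.013
```

```text
t: 11.55
ee_pos: [0.498, -0.0979, 0.1032]
eef_rot: [0.565, -2.993, 0.025]
contact_force: [0.5, 9.1, -1.0]
gripper_width: 0.0193
t 11.55 p [ 0.498  -0.0979  0.1032] F [ 0.54  9.09 -1.01] w 0.0193 q [ 0.66  0.68 -0.93  1.94  0.67  0.99  1.33]
1.06,.09,.013 [ 0.4977 -0.0996  0.1022] [ 0.0019 -0.0037  0.0027  0.002  -0.0087 -0.0005]
```

```bash
cat > feel.py <<'E'
from plan import *
from workcell import optics
F=[];P=[];M=[]
for i in range(6):
    s=robot.read_state();F.append(s['contact_force']);P.append(s['ee_pos']);M.append(s['ft_torque']);optics.camera('top')
F=np.array(F);P=np.array(P).mean(0);a,r=polar(P);f=F.mean(0)
ang=np.pi-.45+a+TH;e=np.array([np.cos(ang),np.sin(ang)]);tg=np.array([-e[1],e[0]])
print('t %.2f'%s['t'],'z %.2f swing %.4f r %.2f'%(P[2]*1e3,a,r*1e3),'F fwd %.2f rad %.2f z %.2f'%(-f[:2]@tg,f[:2]@e,f[2]),'sdz %.2f'%F[:,2].std(),'M',np.round(np.mean(M,0),3),'w %.4f'%s['gripper_width'])
E
python3 feel.py; python3 -m inch '[[0,0,0.0005,0,-0.0015,0,-1],[0,0,0.001,0,-0.003,0,-1],[0,0,0.0012,0,-0.004,0,-1],[0,0,0.0012,0,-0.004,0,-1],[0,0,0.0012,0,-0.004,0,-1],[0,0,0.0012,0,-0.004,0,-1],[0,0,0.0012,0,-0.004,0,-1],[0,0,0.0012,0,-0.004,0,-1]]';  python3 feel.py
```

```text
t 11.80 z 103.19 swing 1.0509 r 166.65 F fwd 8.07 rad -3.79 z -1.12 sdz 0.60 M [ 2.088 -0.433 -0.361] w 0.0194
t: 12.65
ee_pos: [0.4979, -0.0979, 0.1028]
eef_rot: [0.565, -2.996, 0.024]
contact_force: [0.5, 9.3, -0.7]
gripper_width: 0.0192
t 12.90 z 102.75 swing 1.0509 r 166.73 F fwd 8.19 rad -3.76 z -0.54 sdz 0.34 M [ 2.053 -0.352 -0.356] w 0.0189
```

```bash
python3 -m inch '[[0,0,0.0004,0,-0.0015,0,-1],[0,0,0.0008,0,-0.003,0,-1],[0,0,0.001,0,-0.003,0,-1],[0,0,0.001,0,-0.003,0,-1],[0,0,0.001,0,-0.003,0,-1],[0,0,0.001,0,-0.003,0,-1],[0,0,0.001,0,-0.003,0,-1],[0,0,0.001,0,-0.003,0,-1]]';  python3 feel.py
```

```text
t: 13.75
ee_pos: [0.4979, -0.0979, 0.1025]
eef_rot: [0.566, -2.999, 0.024]
contact_force: [0.0, 8.7, 1.2]
gripper_width: 0.0192
t 14.00 z 102.50 swing 1.0509 r 166.76 F fwd 7.98 rad -3.11 z 1.27 sdz 0.40 M [ 2.034 -0.164 -0.344] w 0.0190
```

```bash
python3 -m inch '[[0,0,0.0004,0,-0.0015,0,-1],[0,0,0.0008,0,-0.003,0,-1],[0,0,0.001,0,-0.003,0,-1],[0,0,0.001,0,-0.003,0,-1],[0,0,0.001,0,-0.003,0,-1],[0,0,0.001,0,-0.003,0,-1],[0,0,0.001,0,-0.003,0,-1],[0,0,0.001,0,-0.003,0,-1]]';  python3 feel.py
```

```text
t: 14.85
ee_pos: [0.4979, -0.0979, 0.1023]
eef_rot: [0.566, -3.001, 0.024]
contact_force: [-0.2, 9.4, 2.9]
gripper_width: 0.0194
t 15.10 z 102.28 swing 1.0510 r 166.78 F fwd 8.57 rad -2.82 z 4.11 sdz 0.71 M [ 1.996  0.008 -0.356] w 0.0194
```

Contact found: Fz went from −1.9 free to +4.1. I'll back off to a near-zero load, then ease forward.

```bash
python3 -m inch '[[0,0,-0.0005,0,0.0015,0,-1],[0,0,-0.001,0,0.003,0,-1],[0,0,-0.0015,0,0.0045,0,-1],[0,0,-0.002,0,0.006,0,-1],[0,0,-0.002,0,0.006,0,-1],[0,0,-0.002,0,0.006,0,-1],[0,0,-0.002,0,0.006,0,-1],[0,0,-0.002,0,0.006,0,-1]]';  python3 feel.py
cat > sw.py <<'E'
from plan import *
s=robot.read_state();p=s['ee_pos'];R=Ro.from_rotvec(s['eef_rot']);P=np.r_[PIV,0]
for d in map(float,sys.argv[1:]):
    Z=Ro.from_rotvec([0,0,d]); print(d,np.round(tool(P+Z.apply(p-P),Z*R),5))
E
python3 sw.py -.01 -.03 -.05 -.07
```

```text
t: 15.95
ee_pos: [0.4979, -0.0979, 0.1027]
eef_rot: [0.565, -2.996, 0.024]
contact_force: [0.5, 8.7, -0.5]
gripper_width: 0.0192
t 16.20 z 102.74 swing 1.0510 r 166.73 F fwd 8.22 rad -3.61 z -0.79 sdz 0.39 M [ 2.073 -0.364 -0.374] w 0.0193
-0.01 [-6.000e-05  4.170e-03  0.000e+00 -1.190e-03 -2.000e-05  1.268e-02]
-0.03 [-3.000e-04  1.250e-02 -1.000e-05 -3.580e-03 -6.000e-05  3.803e-02]
-0.05 [-7.000e-04  2.083e-02 -3.000e-05 -5.960e-03 -1.000e-04  6.338e-02]
-0.07 [-1.270e-03  2.915e-02 -8.000e-05 -8.350e-03 -1.300e-04  8.873e-02]
```

```bash
python3 -m inch '[[0,0.003,0,-0.001,0,0.009,-1],[-0.0001,0.006,0,-0.0018,0,0.018,-1],[-0.0002,0.009,0,-0.0026,0,0.027,-1],[-0.0003,0.012,0,-0.0035,0,0.037,-1],[-0.0004,0.015,0,-0.0043,0,0.046,-1],[-0.0005,0.018,0,-0.0051,0,0.055,-1],[-0.0007,0.0205,0,-0.006,0,0.063,-1],[-0.0007,0.0205,0,-0.006,0,0.063,-1]]';  python3 feel.py;python3 sw.py -.01 -.02
```

```text
t: 17.05
ee_pos: [0.4952, -0.0902, 0.1027]
eef_rot: [0.49, -3.009, 0.021]
contact_force: [0.3, 8.7, -0.1]
gripper_width: 0.0194
t 17.30 z 102.74 swing 1.0021 r 166.77 F fwd 7.93 rad -2.71 z -0.15 sdz 0.40 M [ 2.011 -0.297 -0.355] w 0.0190
-0.01 [-5.000e-05  4.170e-03  0.000e+00 -1.190e-03 -2.000e-05  1.268e-02]
-0.02 [-1.500e-04  8.340e-03 -0.000e+00 -2.390e-03 -3.000e-05  2.535e-02]
```

```bash
python3 -m inch '[[0,0.001,0,-0.0003,0,0.003,-1],[0,0.002,0,-0.0006,0,0.006,-1],[0,0.003,0,-0.001,0,0.009,-1],[0,0.004,0,-0.0012,0,0.0125,-1],[-0.0001,0.005,0,-0.0015,0,0.0155,-1],[-0.0001,0.006,0,-0.0018,0,0.0185,-1],[-0.0001,0.007,0,-0.002,0,0.0215,-1],[-0.0001,0.0083,0,-0.0024,0,0.025,-1]]';  python3 feel.py;python3 -m inch '[[0,0.0005,0,0,0,0.0015,-1],[0,0.001,0,-0.0003,0,0.003,-1],[0,0.0015,0,-0.0004,0,0.0045,-1],[0,0.002,0,-0.0006,0,0.006,-1],[0,0.0025,0,-0.0008,0,0.0075,-1],[0,0.003,0,-0.001,0,0.009,-1],[0,0.0035,0,-0.0011,0,0.0105,-1],[0,0.004,0,-0.0012,0,0.0125,-1]]';  python3 feel.py
```

```text
t: 18.15
ee_pos: [0.4942, -0.0872, 0.1027]
eef_rot: [0.461, -3.013, 0.02]
contact_force: [0.1, 7.3, -0.5]
gripper_width: 0.0195
t 18.40 z 102.73 swing 0.9830 r 166.79 F fwd 7.72 rad -2.61 z -0.19 sdz 0.38 M [ 1.902 -0.344 -0.308] w 0.0193
t: 19.25
ee_pos: [0.4938, -0.0858, 0.1027]
eef_rot: [0.446, -3.016, 0.019]
contact_force: [0.7, 7.8, 0.1]
gripper_width: 0.0189
t 19.50 z 102.73 swing 0.9743 r 166.79 F fwd 7.13 rad -2.65 z -0.16 sdz 0.43 M [ 1.776 -0.405 -0.247] w 0.0192
```

```bash
python3 -m inch '[[0,0.0005,0,0,0,0.0015,-1],[0,0.001,0,-0.0003,0,0.003,-1],[0,0.0015,0,-0.0004,0,0.0045,-1],[0,0.002,0,-0.0006,0,0.006,-1],[0,0.002,0,-0.0006,0,0.006,-1],[0,0.002,0,-0.0006,0,0.006,-1],[0,0.002,0,-0.0006,0,0.006,-1],[0,0.002,0,-0.0006,0,0.006,-1]]';  python3 feel.py
```

```text
t: 20.35
ee_pos: [0.4936, -0.0855, 0.1027]
eef_rot: [0.438, -3.017, 0.02]
contact_force: [0.8, 6.2, -1.0]
gripper_width: 0.0192
t 20.60 z 102.74 swing 0.9724 r 166.82 F fwd 6.07 rad -3.07 z -0.74 sdz 0.35 M [ 1.447 -0.519 -0.142] w 0.0195
```

```bash
python3 -m inch '[[0,0.0005,0,0,0,0.0015,-1],[0,0.001,0,-0.0003,0,0.003,-1],[0,0.0015,0,-0.0004,0,0.0045,-1],[0,0.002,0,-0.0006,0,0.006,-1],[0,0.0025,0,-0.0006,0,0.0075,-1],[0,0.0025,0,-0.0006,0,0.0075,-1],[0,0.0025,0,-0.0006,0,0.0075,-1],[0,0.0025,0,-0.0006,0,0.0075,-1]]';  python3 feel.py
```

```text
t: 21.45
ee_pos: [0.4936, -0.0852, 0.1028]
eef_rot: [0.429, -3.018, 0.022]
contact_force: [2.0, 5.6, 0.4]
gripper_width: 0.0192
t 21.70 z 102.74 swing 0.9706 r 166.82 F fwd 3.91 rad -3.10 z -0.26 sdz 0.37 M [ 1.161 -0.644 -0.029] w 0.0192
```

The swing is stalling near 0.971 while the forward force falls from 8 to 3.9 N, so the lip is taking the load. I'll ease the rest across without further turning.

```bash
python3 -m inch '[[0,0.0005,0,0,0,0,-1],[0,0.001,0,0,0,0,-1],[0,0.0015,0,0,0,0,-1],[0,0.002,0,0,0,0,-1],[0,0.0025,0,0,0,0,-1],[0,0.0025,0,0,0,0,-1],[0,0.0025,0,0,0,0,-1],[0,0.0025,0,0,0,0,-1]]';  python3 feel.py
```

```text
t: 22.55
ee_pos: [0.4934, -0.0849, 0.1027]
eef_rot: [0.428, -3.019, 0.024]
contact_force: [3.2, 2.6, -0.3]
gripper_width: 0.019
t 22.80 z 102.75 swing 0.9683 r 166.84 F fwd 0.72 rad -4.08 z -0.61 sdz 0.55 M [ 0.458 -1.035  0.004] w 0.0189
```

```bash
python3 -m inch '[[0,0.0005,0,0,0,0,-1],[0,0.001,0,0,0,0,-1],[0,0.0015,0,0,0,0,-1],[0,0.0015,0,0,0,0,-1],[0,0.0015,0,0,0,0,-1],[0,0.0015,0,0,0,0,-1],[0,0.0015,0,0,0,0,-1],[0,0.0015,0,0,0,0,-1]]';  python3 feel.py
```

```text
t: 23.65
ee_pos: [0.4934, -0.0845, 0.1028]
eef_rot: [0.428, -3.019, 0.024]
contact_force: [5.8, -1.3, -0.5]
gripper_width: 0.0192
t 23.90 z 102.76 swing 0.9664 r 166.84 F fwd -2.19 rad -4.82 z -1.19 sdz 0.51 M [-0.191 -1.325  0.056] w 0.0191
```

```bash
python3 -m inch '[[-0.0005,-0.0005,0,0,0,0,-1],[-0.001,-0.001,0.0002,0,0,0,-1],[-0.0015,-0.001,0.0004,0,0,0,-1],[-0.002,-0.001,0.0005,0,0,0,-1],[-0.0022,-0.001,0.0005,0,0,0,-1],[-0.0022,-0.001,0.0005,0,0,0,-1],[-0.0022,-0.001,0.0005,0,0,0,-1],[-0.0022,-0.001,0.0005,0,0,0,-1]]';  python3 feel.py
```

```text
t: 24.75
ee_pos: [0.4933, -0.0846, 0.1023]
eef_rot: [0.428, -3.017, 0.024]
contact_force: [-3.0, -1.7, 5.1]
gripper_width: 0.0192
t 25.00 z 102.32 swing 0.9667 r 166.89 F fwd -1.42 rad 3.91 z 5.35 sdz 0.28 M [-0.494  0.343  0.034] w 0.0188
```

The downward load is higher than I want, so I'll undo part of it at once.

```bash
python3 -m inch '[[0.0004,0,-0.0004,0,0,0,-1],[0.0008,0,-0.0006,0,0,0,-1],[0.001,0,-0.0006,0,0,0,-1],[0.001,0,-0.0006,0,0,0,-1],[0.001,0,-0.0006,0,0,0,-1],[0.001,0,-0.0006,0,0,0,-1],[0.001,0,-0.0006,0,0,0,-1],[0.001,0,-0.0006,0,0,0,-1]]';  python3 feel.py
```

```text
t: 25.85
ee_pos: [0.4934, -0.0846, 0.1026]
eef_rot: [0.428, -3.018, 0.023]
contact_force: [-4.0, -3.1, 4.3]
gripper_width: 0.019
t 26.10 z 102.64 swing 0.9666 r 166.75 F fwd -2.04 rad 4.82 z 3.67 sdz 0.45 M [-0.742  0.52   0.052] w 0.0189
```

```bash
python3 -m inch '[[0,0,-0.0004,0,0.001,0,-1],[0,-0.0005,-0.0007,0,0.002,0,-1],[0,-0.0006,-0.0007,0,0.002,0,-1],[0,-0.0006,-0.0007,0,0.002,0,-1],[0,-0.0006,-0.0007,0,0.002,0,-1],[0,-0.0006,-0.0007,0,0.002,0,-1],[0,-0.0006,-0.0007,0,0.002,0,-1],[0,-0.0006,-0.0007,0,0.002,0,-1]]';  python3 feel.py
```

```text
t: 26.95
ee_pos: [0.4935, -0.0846, 0.1028]
eef_rot: [0.428, -3.016, 0.023]
contact_force: [-4.1, -2.9, 1.3]
gripper_width: 0.019
t 27.20 z 102.81 swing 0.9669 r 166.71 F fwd -1.17 rad 4.74 z 1.68 sdz 0.53 M [-0.597  0.566  0.031] w 0.0194
```

```bash
python3 -m inch '[[0.0004,-0.0002,-0.0002,0,0.0005,0,-1],[0.0008,-0.0003,-0.0003,0,0.001,0,-1],[0.001,-0.0003,-0.0004,0,0.001,0,-1],[0.001,-0.0003,-0.0004,0,0.001,0,-1],[0.001,-0.0003,-0.0004,0,0.001,0,-1],[0.001,-0.0003,-0.0004,0,0.001,0,-1],[0.001,-0.0003,-0.0004,0,0.001,0,-1],[0.001,-0.0003,-0.0004,0,0.001,0,-1]]';  python3 feel.py
```

```text
t: 28.05
ee_pos: [0.4936, -0.0847, 0.1032]
eef_rot: [0.428, -3.016, 0.023]
contact_force: [-1.8, -0.5, -3.3]
gripper_width: 0.0191
t 28.30 z 103.17 swing 0.9675 r 166.65 F fwd 0.22 rad 1.56 z -4.63 sdz 0.65 M [-0.06   0.009  0.057] w 0.0192
```

```bash
python3 -m inch '[[0,0,0.0002,0,-0.0005,0,-1],[0.0001,0,0.0004,0,-0.001,0,-1],[0.0002,0,0.0005,0,-0.0015,0,-1],[0.0002,0,0.0005,0,-0.0015,0,-1],[0.0002,0,0.0005,0,-0.0015,0,-1],[0.0002,0,0.0005,0,-0.0015,0,-1],[0.0002,0,0.0005,0,-0.0015,0,-1],[0.0002,0,0.0005,0,-0.0015,0,-1]]';  python3 feel.py
```

```text
t: 29.15
ee_pos: [0.4936, -0.0848, 0.1031]
eef_rot: [0.428, -3.018, 0.023]
contact_force: [-0.3, 0.4, -3.2]
gripper_width: 0.0192
t 29.40 z 103.05 swing 0.9679 r 166.69 F fwd 0.84 rad -0.03 z -3.52 sdz 0.76 M [ 0.215 -0.285 -0.   ] w 0.0188
```

```bash
python3 -m inch '[[0,0,0.0002,0,-0.0005,0,-1],[0,0.0002,0.0004,0,-0.001,0,-1],[0,0.0003,0.0006,0,-0.0018,0,-1],[0,0.0003,0.0006,0,-0.0018,0,-1],[0,0.0003,0.0006,0,-0.0018,0,-1],[0,0.0003,0.0006,0,-0.0018,0,-1],[0,0.0003,0.0006,0,-0.0018,0,-1],[0,0.0003,0.0006,0,-0.0018,0,-1]]';  python3 feel.py
```

```text
t: 30.25
ee_pos: [0.4935, -0.0847, 0.1028]
eef_rot: [0.428, -3.019, 0.023]
contact_force: [0.6, 0.5, -1.3]
gripper_width: 0.019
t 30.50 z 102.83 swing 0.9677 r 166.75 F fwd -0.16 rad -1.01 z -1.22 sdz 0.50 M [ 0.132 -0.465  0.005] w 0.0192
```

```bash
python3 -m inch '[[0,0,0,0,0,0,-0.6],[0,0,0,0,0,0,-0.56],[0,0,0,0,0,0,-0.53],[0,0,0,0,0,0,-0.5],[0,0,0,0,0,0,-0.45],[0,0,0,0,0,0,-0.3],[0,0,0,0,0,0,-0.15],[0,0,0,0,0,0,0]]' 20;  python3 feel.py
python3 - <<'E'
from f import *
snap('side','side4')
cv2.imwrite('pics/c4.png',cv2.resize(cv2.imread('pics/side4.png')[170:290,210:340],None,fx=4.5,fy=4.5,interpolation=2))
E
```

```text
t: 31.35
ee_pos: [0.4933, -0.0848, 0.1028]
eef_rot: [0.428, -3.019, 0.023]
contact_force: [-0.3, -0.1, 0.8]
gripper_width: 0.0429
t 31.60 z 102.78 swing 0.9675 r 166.90 F fwd 0.05 rad 0.04 z 0.31 sdz 0.48 M [ 0.041 -0.071  0.009] w 0.0426
```

View pics/c4.png

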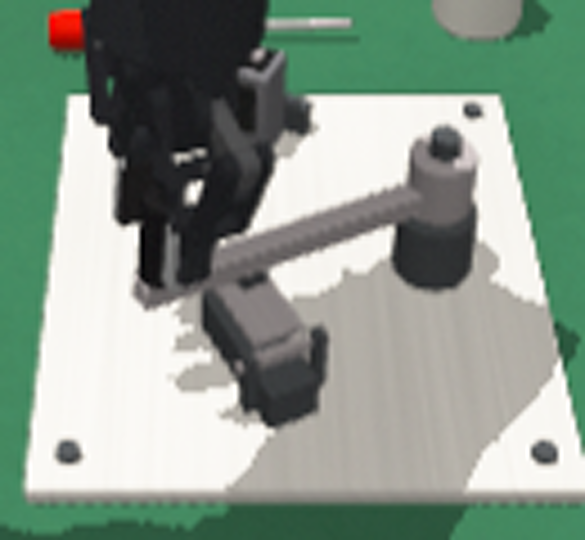

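The jaws are open and the arm, from (150,295) to the pivot, stays over the catch with zero force on the gripper. I'll retreat straight up along the post.

```bash
python3 -m inch '[[0,0,-0.01,0,0,0,0],[0,0,-0.03,0,0,0,0],[0,0,-0.06,0,0,0,0],[0,0,-0.09,0,0,0,0],[0,0,-0.13,0,0,0,0],[0,0,-0.18,0,0,0,0],[0,0,-0.23,0,0,0,0],[0,0,-0.26,0,0,0,0]]' && python3 -m inch '[[0,0.03,-0.03,0,0,0,0],[0,0.1,-0.06,0,0,0,0],[0,0.2,-0.1,0,0,0,0],[0,0.3,-0.1,0,0,0,0],[0,0.4,-0.1,0,0,0,0],[0,0.45,-0.1,0,0,0,0],[0,0.5,-0.1,0,0,0,0],[0,0.5,-0.1,0,0,0,0]]'
python3 - <<'E'
from f import *
from plan import *
show(robot.read_state())
snap('side','side5');snap('top','top5')
a=cv2.resize(cv2.imread('pics/top5.png')[90:250,180:380],None,fx=2,fy=2,interpolation=2)
b=cv2.resize(cv2.imread('pics/side5.png')[160:320,210:410],None,fx=2,fy=2,interpolation=2)
cv2.imwrite('pics/c5.png',np.hstack([a,b]))
R=np.array([[np.cos(TH),-np.sin(TH)],[np.sin(TH),np.cos(TH)]])
for t in('side3','side5'):
    P=cloud(L(t));q=(P[...,:2]-PIV)@R;r=np.hypot(q[...,0],q[...,1]);a=np.arctan2(q[...,1],q[...,0])%(2*np.pi)-(np.pi-.45);z=P[...,2]
    for lo in(.06,.08,.10,.12,.14):
        k=(r>lo)&(r<lo+.02)&(z>.0685)&(z<.12)&(abs(a-1)<.25)
        if k.any(): print(t,lo,k.sum(),'a',np.round(np.percentile(a[k],[5,50,95]),3),'z',np.round(np.percentile(z[k],[5,50,95])*1e3,1))
E
```

```text
t: 32.5
ee_pos: [0.5034, -0.0815, 0.2087]
eef_rot: [0.429, -3.021, 0.024]
contact_force: [0.7, -0.1, -0.0]
gripper_width: 0.0427
t: 33.3
ee_pos: [0.449, 0.1148, 0.2464]
eef_rot: [0.436, -3.018, 0.022]
contact_force: [0.3, -0.9, 0.3]
gripper_width: 0.0428
t 33.30 p [0.449  0.1148 0.2464] F [ 0.26 -0.89  0.3 ] w 0.0428 q [ 0.39  0.45 -1.06  1.85  0.39  1.18  1.04]
side3 0.06 60 a [0.969 1.107 1.145] z [77.5 87.6 91.3]
side3 0.08 64 a [0.973 1.096 1.118] z [81.4 91.5 94.2]
side3 0.1 83 a [0.99  1.076 1.106] z [73.3 93.5 98.5]
side3 0.12 63 a [1.01  1.084 1.099] z [ 75.9  98.6 101.1]
side3 0.14 46 a [1.067 1.086 1.096] z [ 92.9  99.9 105.4]
side5 0.06 64 a [0.869 1.018 1.055] z [70.  80.3 82.6]
side5 0.08 65 a [0.888 1.017 1.04 ] z [71.9 81.7 83.9]
side5 0.1 65 a [0.914 1.008 1.029] z [72.9 83.6 85.8]
side5 0.12 100 a [0.798 0.97  1.019] z [75.9 85.9 90.9]
side5 0.14 90 a [0.85  0.99  1.011] z [75.1 87.3 92.8]
```

View pics/c5.png

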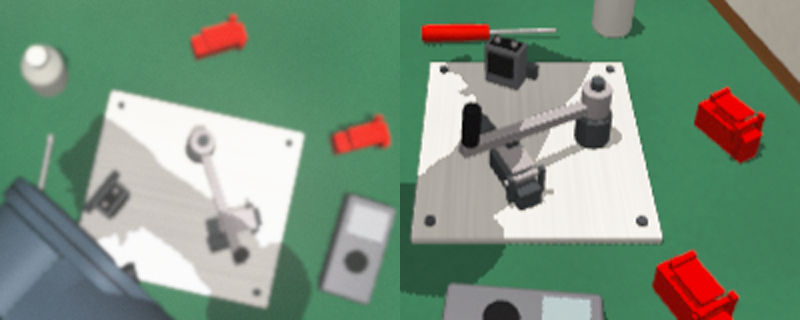

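The final picture shows the arm held over the catch: post at (240,255) in the top view and (471,125) in the side view. The gripper is clear, and the bottle, meter and screwdriver are untouched. I'll hand it in now.

```bash
python3 -c "
from workcell import robot
print(robot.close_job())"
```

```text
the job is handed in; nothing more can be done
None
```

The tap tester is cocked and handed in at about 33 s. I raised the arm by the post and drew it round to about 1.05 rad. Then I lowered the tooth onto the plate by feel and eased it forward. The lip took the load at about 0.97 rad, where the forward force fell from about 8 N to 0, and I opened the gripper.

**Last checks:**
- **Gripper:** the force read zero after opening, and the gripper is well clear of the rig.
- **Arm:** the final images show it held over the catch, with no movement forward. Its angle in the camera depth is about 0.98 rad, against 0.967 from the tool position, which is within calibration error. Its lift is about 0.09 rad, matching the tooth resting on the plate.
- **Other items:** the bottle, meter and screwdriver look unmoved in the pictures; I did not measure them.

**One departure from gentle:** while relieving side load on the hooked arm, I briefly pushed down with about 5 N at the gripper. I estimate 4 N net at the post, slightly over the 3.5 N at which the plate starts to give. The post moved only about 0.4 mm and the hook held. I backed off at once and rebalanced the forces to near zero before letting go.

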